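# Tare the kitchen scale with the empty bowl

### The arm

A 6-joint arm with a two-finger parallel gripper is mounted at the origin on a cart in front of the work surface, level with it; the furniture and walls round the work are solid. World frame = base frame: x ahead of the robot, y to its left, z up, the work surface at z = 0. Lengths are in m, angles in degrees, forces in N, time in s.
With the tool pointing down it reaches from about 0.3 to 0.75 m from the base axis. Payload 8.5 kg.
Tool frame: the origin (TCP) lies at the very end of the fingers, on their centre line; the grasp point (between the pads) lies 19 mm behind it (env.tcp_to_grasp is the distance from the TCP to the grasp point, in m); z points along the fingers, y is the line along which they close (so a half turn about z gives the same grasp; the last joint's range is limited). The gripper opens to 85 mm and grips with 20 to 120 N. Pads are 22 mm wide; open, the fingers measure 114 mm over their backs; the gripper's body (76 mm by 85 mm) begins 54 mm behind the grasp point. The pads swing forward as they close: fully open they stand 13 mm farther back than shut.
Start: joints at [63.295, 21.807, 74.336, -0, 83.858, -12.336], TCP at [0.136, 0.533, 0.231] pointing down, gripper open.
Joint ranges: [-178.18, 178.18], [-50.72, 133.34], [12.68, 142.11], [-81.47, 261.47], [9.98, 163.14], [-165.26, 165.26]. Speed limits (degrees/s): [136.94, 136.94, 180, 180, 180, 180].

### API

Orientations are given as a 3x3 rotation matrix whose columns are the frame's x, y, z axes.
In Python, from rig import status, get_image, env gives the robot as it stands.
- The arm moves only by the shell command python3 -m handwheel 'ROWS' [FORCE]. ROWS is text: rows parted by semicolons, each of 7 numbers parted by spaces: the shift along the world's x, y, z in cm, then the turn, a rotation vector about the world's x, y, z in degrees, then the opening, from 0 (shut) to 1 (fully open). In form: dx dy dz wx wy wz gripper; .... A call has 1 to 8 rows; each row is the pose to reach, as a shift and turn from the pose commanded when the call began; what a row does not reach only later rows make up. A row lasts 1/12 s, in which the tool goes at most 41.7 mm and 7.16 degrees, less where a joint would pass 70% of its speed; a pose out of reach is approached as far as the arm can. A call with a gripper value outside its range is refused whole. The fingers move at their own pace and stop on an object; FORCE is the grip in N (left out, the last holds). Time passes only in rows, so rows that repeat a pose let the fingers close. It gives the time, the measured TCP pose, the force, the opening and the grip force at its end, in the units of the state.
- status.observe(): the state, without advancing time (a new reading comes with each control period).
- get_image(name): name is "side" or "top" or "wrist"; returns a dict with "color" (480x640x3 uint8, red, green, blue), "vertical_fov" (degrees; the focal length in pixels is half the picture's height over the tangent of half this angle, whatever the lens; pixels are square), "cx", "cy" (the principal point, pixels), "k1" (the pictures are not rectified: a ray, as slopes to the right and down, at radius r is drawn at 1 + k1 r^2 times it, then the intrinsics apply), "xyz" and "orientation" of the camera in the world. Camera axes: x right, y down, z forward; pixel columns grow to the right and rows downward; lengths in m; the calibration is good to about 2 mm. A picture is of the moment at which its call begins. There is no depth.
- env.close_job(): hands the job in; it is judged then, once.
The state is a dict: "time_s": time; "q": joint angles; "qvel": joint speeds; "joint_efforts": joint torques, N m; "position": TCP position; "tool_rot": TCP orientation; "ft_force": force on the tool from outside, world axes, zero at the start; "wrist_torque": the same for the moment, N m; "grip_width": finger opening in m; "gripper_force": force on a finger pad.
Only numpy, scipy, OpenCV 4.12 (cv2) and the standard library are available. Lean on these libraries where they do the work, as an engineer would, in place of code of your own. Each camera call takes 0.05 s, during which the arm holds its last target. There are 200 camera calls.

### The job

Get the kitchen scale ready for weighing: pick up the empty earthenware bowl (not the one with the coffee pod in it), set it down gently in the middle of the scale's round plate without dropping it, and let go. Then press the tare key, the large round one, all the way down and release it, with the bowl still standing in the middle of the plate. Do not press the small oblong on/off key, and leave the scale, the bowl with the pod and the other things where they are.

Things in the scene. Friction and masses are not known exactly. Their poses are not given: they have to be found in the camera images.
- bowl_center (a point): Centre, 21 mm above the underside, of the empty round earthenware bowl: 114 mm across the rim, 42 mm high, flat foot 92 mm across, inner floor 6 mm up. The wall is 5 mm thick and leans out a little: outer radius 46 mm at the foot, 52 mm at 12 mm height, 57 mm at the rim. 0.2 kg, loose, upright on the worktop (z = 0). Pinch the wall at the rim from above, one finger inside and one outside.
- pod_bowl_center (a point): The same point of a second, identical bowl, in which a round paper coffee pod (69 mm across) lies. Leave it alone.
- plate_top (a point): Centre of the top face of the kitchen scale's round steel plate, 140 mm across, 25 mm above the worktop. The scale is a white slab 235 (x) by 150 (y) by 20 mm high, fixed in place, its centre at x = -42 mm in this frame. Axes are the scale's: x from the control strip (display and keys, the end nearer the robot) to the far end, y to the left seen from the strip, z up.
- tare_key_top (a point): Centre of the top of the unpressed tare key: round, grey, 32 mm across, the larger of two keys; 128 mm in front (-x) and 50 mm right (-y) of the plate's centre in the scale's axes. Its top is 27 mm above the worktop, 7 mm above the slab. The point stays when the key is pressed. The on/off key, a grey oblong of 9 by 22 mm, lies 102 mm to the left (+y).
- tare_key (a joint): Travel of the tare key in m: 0 released, 0.004 fully down. It is a spring key: it starts to move at about 1.5 N, takes 4.5 N to be fully down, and comes up by itself.
- power_key (a joint): Travel of the small oblong on/off key in m, the same spring: 0 released. Not to be pressed.

How it is judged (in metres and radians):
On the way, in this order (a step that is already met when the one before it is completed fails the run):
1. the empty bowl stands upright in the middle of the weighing plate, let go (horizontal distance between bowl_center and plate_top below 0.02 m and z of bowl_center in the frame of plate_top between 0.017 and 0.025 m and angle between bowl_center's own z axis and vertical below 0.09 rad and linear speed of bowl below 0.02 m/s and contact force between the fingers and bowl below 0.1 N), for 0.2 s.
2. the tare key is pressed fully down while the bowl stands in the middle of the plate, untouched (value of joint tare_key above 0.003 m and horizontal distance between bowl_center and plate_top below 0.02 m and z of bowl_center in the frame of plate_top below 0.025 m and contact force between each of the arm, the fingers and bowl below 0.1 N), for 0.05 s.
At the end, for the whole second after the job is handed in: The empty bowl stands upright (within 5 degrees) and at rest on the weighing plate, its centre within 20 mm of the plate's centre, and the tare key is up again (less than 1 mm down) (horizontal distance between bowl_center and plate_top below 0.02 m and z of bowl_center in the frame of plate_top between 0.017 and 0.025 m and angle between bowl_center's own z axis and vertical below 0.09 rad and linear speed of bowl below 0.02 m/s and value of joint tare_key below 0.001 m); the robot touches nothing.
It fails at once if the on/off key is pressed (more than 2 mm) (value of joint power_key above 0.002 m).
It fails at once if the bowl with the pod is moved more than 20 mm (distance of pod_bowl_center from where it was at the start of the episode above 0.02 m).
It fails at once if the empty bowl is dropped (falls freely faster than 0.6 m/s, about 18 mm) (contact force between the fingers and bowl below 0.1 N and linear speed of bowl above 0.6 m/s).
It fails at once if the espresso cup, egg timer or teaspoon is moved more than 30 mm (distance of any of espresso_cup, egg_timer, teaspoon from where it was at the start of the episode above 0.03 m).
It also fails if it takes over 48 s, if anything falls off the work surface, if the arm or the gripper's body presses on something with over 40 N, if the wrist force passes 120 N, or if a joint passes its speed limit or range.

## Working session

There is one attempt and no reset: what is moved stays moved. The work goes in short steps, Python scripts to look and compute and a shell command to move; the robot and the scene stay as the last step left them, time stands still between calls to the robot, and variables do not carry over. Pictures are saved under pics/ and viewed, at most 10 in all, crops included, and the job is handed in when it is done.

```bash
mkdir -p pics; cat > h.py <<'E'
import numpy as np, cv2
from rig import status,get_image,env
def K(im):
    h=im["color"].shape[0]; f=h/2/np.tan(np.radians(im["vertical_fov"])/2)
    return np.array([[f,0,im["cx"]],[0,f,im["cy"]],[0,0,1.]]), np.array([im["k1"],0,0,0,0.])
def cast(im,uv,z):
    k,d=K(im); n=cv2.undistortPoints(np.float64(uv).reshape(-1,1,2),k,d).reshape(-1,2)
    r=np.c_[n,np.ones(len(n))]@np.array(im["orientation"]).T; o=np.array(im["xyz"])
    return o+r*((z-o[2])/r[:,2])[:,None]
def proj(im,P):
    k,d=K(im); R=np.array(im["orientation"]).T
    return cv2.projectPoints(np.float64(P).reshape(-1,1,3),cv2.Rodrigues(R)[0],-R@np.array(im["xyz"]),k,d)[0].reshape(-1,2)
def save(im,n): cv2.imwrite("pics/"+n,im["color"][:,:,::-1])
E
python3 - <<'E'
from h import *
import pickle
for n in("top","side"):
    im=get_image(n); save(im,n+"0.png"); pickle.dump(im,open(n+"0.pkl","wb"))
    print(n,im["xyz"],np.round(im["orientation"],3).tolist(),im["vertical_fov"],im["k1"])
E
```

```text
top [0.42948574 0.06703611 0.91058721] [[-0.0, -0.989, 0.146], [-1.0, -0.003, -0.023], [0.023, -0.145, -0.989]] 50.618609815817976 0.01086900387461394
side [ 0.29260259 -0.5604715   0.60700298] [[0.904, -0.286, 0.319], [-0.427, -0.567, 0.704], [-0.02, -0.773, -0.634]] 57.758947289707585 0.003872938117301092
```

View pics/top0.png

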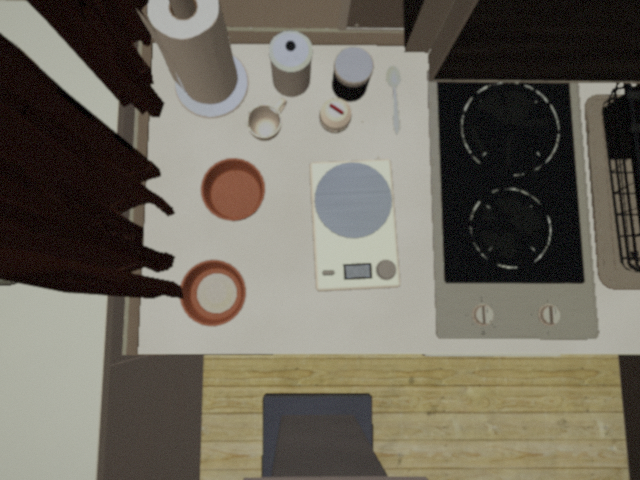

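View pics/side0.png

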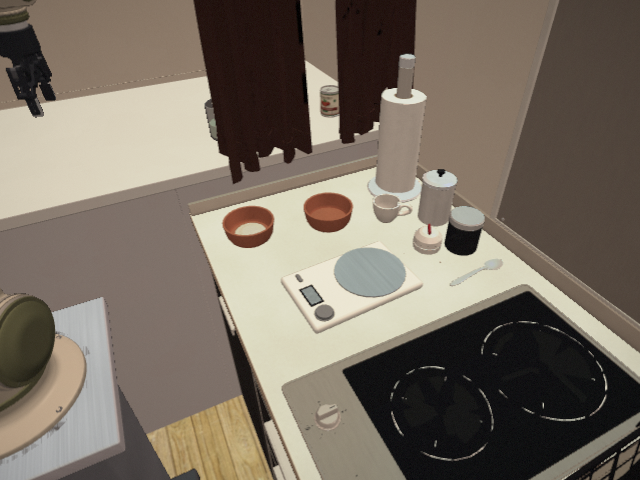

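The top view shows the empty bowl at about (233,190), the pod bowl at (213,292), the plate at (353,200), the tare key at (386,269) and the on/off key at (328,272). A curtain hangs on the left. The side view agrees: empty bowl at (328,212), tare key at (324,313).

```bash
python3 - <<'E'
from h import *
import pickle
T=pickle.load(open("top0.pkl","rb"));S=pickle.load(open("side0.pkl","rb"))
def blob(im,box,f):
    x0,y0,x1,y1=box; c=im["color"].astype(int); m=f(c).astype(np.uint8); k=np.zeros_like(m);k[y0:y1,x0:x1]=m[y0:y1,x0:x1]
    cs,_=cv2.findContours(k,cv2.RETR_EXTERNAL,cv2.CHAIN_APPROX_NONE); return max(cs,key=cv2.contourArea).reshape(-1,2)
def fitc(P):
    A=np.c_[2*P[:,:2],np.ones(len(P))]; s=np.linalg.lstsq(A,(P[:,:2]**2).sum(1),rcond=None)[0]
    r=np.sqrt(s[2]+s[0]**2+s[1]**2); return s[:2].round(4),r.round(4),np.std(np.hypot(*(P[:,:2]-s[:2]).T)).round(4)
red=lambda c:(c[...,0]-c[...,2]>45)
blue=lambda c:(c[...,2]-c[...,0]>5)&(c[...,0]>90)
grey=lambda c:(c.max(-1)<150)
for n,im,bs in(("top",T,[(195,150,272,228),(175,255,252,332),(305,155,400,245),(374,257,399,284),(319,266,338,278)]),("side",S,[(298,188,360,238),(215,200,280,250),(325,240,415,305),(312,303,337,323),(293,271,304,284)])):
    for nm,b,f,z in zip(("bowl","pod","plate","tare","onoff"),bs,(red,red,blue,grey,grey),(.042,.042,.025,.027,.027)):
        try:
            c=blob(im,b,f)
            if nm in("bowl","pod") and n=="side": # keep the upper hull, the rim
                e=cv2.fitEllipse(c); 
            P=cast(im,c,z); print(n,nm,len(c),fitc(P),c.min(0),c.max(0))
        except Exception as e: print(n,nm,e)
# curtain tips triangulation candidates: lowest tips
print("tips"); 
def ray(im,uv): 
    a=cast(im,[uv],0.)[0]; o=np.array(im["xyz"]); d=a-o; return o,d/np.linalg.norm(d)
for t in[(172,213),(172,265),(182,295),(158,175),(160,110)]:
  for s in[(235,180),(305,155),(345,140),(408,112)]:
    o1,d1=ray(T,t);o2,d2=ray(S,s); k=np.linalg.lstsq(np.c_[d1,-d2],o2-o1,rcond=None)[0]
    g=np.linalg.norm(o1+k[0]*d1-o2-k[1]*d2)
    if g<.03: print(t,s,(o1+k[0]*d1).round(3),g.round(3))
print(status.observe()["tool_rot"])
E
```

```text
top bowl 174 (array([0.6463, 0.1805]), np.float64(0.0542), np.float64(0.0005)) [201 159] [264 219]
top pod 188 (array([0.4661, 0.2101]), np.float64(0.0538), np.float64(0.0016)) [181 260] [244 325]
top plate 211 (array([ 0.6325, -0.032 ]), np.float64(0.0671), np.float64(0.0006)) [315 163] [390 237]
top tare 54 (array([ 0.5065, -0.0876]), np.float64(0.0166), np.float64(0.0004)) [376 260] [395 279]
top onoff 25 (array([0.5015, 0.0135]), np.float64(0.0065), np.float64(0.0023)) [323 271] [333 274]
side bowl 128 (array([0.6394, 0.1642]), np.float64(0.0672), np.float64(0.0084)) [304 192] [352 231]
side pod 134 (array([0.4622, 0.1934]), np.float64(0.0663), np.float64(0.0079)) [222 206] [273 247]
side plate 376 (array([ 0.655 , -0.0471]), np.float64(0.0358), np.float64(0.0123)) [373 252] [404 294]
side tare 48 (array([ 0.5058, -0.0937]), np.float64(0.017), np.float64(0.0008)) [315 305] [333 320]
side onoff 16 (array([0.5008, 0.0069]), np.float64(0.0074), np.float64(0.0026)) [296 274] [302 281]
tips
(182, 295) (235, 180) [0.458 0.242 0.128] 0.001
(158, 175) (305, 155) [0.648 0.289 0.12 ] 0.006
(160, 110) (345, 140) [0.75  0.286 0.137] 0.004
[[-9.68722989e-01  2.48143964e-01 -5.85798098e-04]
 [ 2.48144505e-01  9.68722303e-01 -1.18473446e-03]
 [ 2.73490978e-04 -1.29304208e-03 -9.99999127e-01]]
```

The sizes and spacings check out: key to plate is 137.7 mm (137.4 expected) and key to key is 101 mm. The empty bowl is at (0.646, 0.181), the plate at (0.6325, -0.032) and the tare key at (0.5065, -0.088). The curtain tips hang at z of about 0.12, at y above 0.24, so I'll go around them on the robot's side.

```bash
python3 -m handwheel '3 -5 0 0 0 2 1; 5 -9 0 0 0 5 1; 7 -13 0 0 0 8 1; 9 -17 0 0 0 11 1; 11 -20 0 0 0 14.4 1; 13 -23 0 0 0 14.4 1; 13 -23 0 0 0 14.4 1' && python3 -m handwheel '3 -3 0 0 0 0 1; 5.5 -6 0 0 0 0 1; 8 -9 0 0 0 0 1; 10.5 -12 0 0 0 0 1; 13 -15 0 0 0 0 1; 16 -18 0 0 0 0 1; 19 -20 0 0 0 0 1; 19 -20 0 0 0 0 1'
```

```text
time_s: 0.68
position: [0.2679, 0.2995, 0.2312]
tool_rot: [[-1.0, 0.002, 0.0], [0.002, 1.0, -0.001], [-0.0, -0.001, -1.0]]
ft_force: [0.1, 1.0, -0.2]
grip_width: 0.0853
gripper_force: 0.0
time_s: 1.35
position: [0.4606, 0.099, 0.2306]
tool_rot: [[-1.0, 0.004, 0.001], [0.004, 1.0, -0.001], [-0.001, -0.001, -1.0]]
ft_force: [-0.3, -0.4, -1.4]
grip_width: 0.0853
gripper_force: 0.0
```

```bash
python3 -m handwheel '4 0 0 0 0 0 1; 8 0 0 3 0 0 1; 12 0 0 6 0 0 1; 16 0.5 -2 9.5 0 0 1; 19 0.5 -4 9.5 0 0 1; 19 0.5 -6 9.5 0 0 1; 19 0.5 -7 9.5 0 0 1; 19 0.5 -7 9.5 0 0 1' && python3 - <<'E'
from h import *
for n in("wrist","top"):
    im=get_image(n); save(im,n+"1.png")
    if n=="wrist": print(proj(im,[[.6463,.1805,.042],[.6463,.1235,.042],[.6463,.2375,.042],[.5893,.1805,.042]]).round())
s=status.observe();print(s["position"],s["tool_rot"],s["time_s"],s["ft_force"])
E
```

```text
time_s: 2.02
position: [0.645, 0.1081, 0.1584]
tool_rot: [[-1.0, 0.0, -0.006], [-0.001, 0.986, 0.165], [0.006, 0.165, -0.986]]
ft_force: [-0.6, -0.9, 0.4]
grip_width: 0.0855
gripper_force: 0.0
[[397. 236.]
 [322. 240.]
 [467. 233.]
 [402. 159.]]
[0.64603538 0.10815063 0.16246284] [[-9.99999201e-01 -1.11280221e-03  5.99903154e-04]
 [-9.98512161e-04  9.86281628e-01  1.65068327e-01]
 [-7.75361858e-04  1.65067597e-01 -9.86281951e-01]] 2.1167 [ 0.12323793 -0.301463    1.12289714]
```

View pics/wrist1.png

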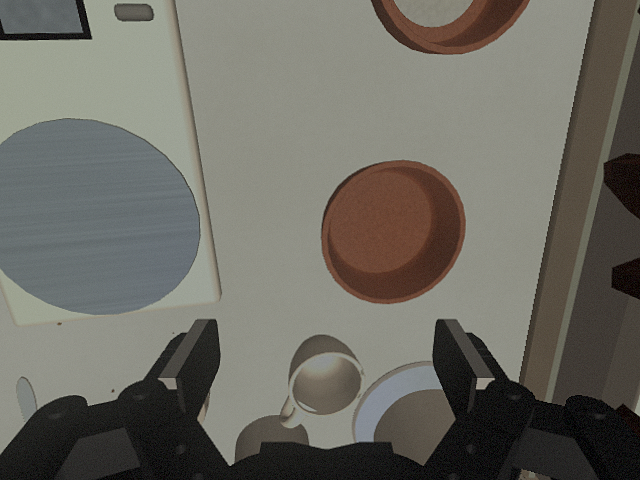

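The projected rim falls on the visible rim, left edge 322 against 321 and right edge 467 against 465, so the bowl position is confirmed. Descending to grasp.

```bash
python3 -m handwheel '0 0.5 -3 0 0 0 0.8; 0 1 -6 0 0 0 0.8; 0 1.5 -9 0 0 0 0.8; 0 1.9 -12 0 0 0 0.8; 0 2.1 -13.5 0 0 0 0.8; 0 2.2 -14.4 0 0 0 0.8; 0 2.2 -14.4 0 0 0 0.8' && python3 -m handwheel '0 0 0 0 0 0 0.5; 0 0 0 0 0 0 0.3; 0 0 0 0 0 0 0.2; 0 0 0 0 0 0 0.1; 0 0 0 0 0 0 0; 0 0 0 0 0 0 0; 0 0 0 0 0 0 0; 0 0 0 0 0 0 0' 30
```

```text
time_s: 2.7
position: [0.6461, 0.1301, 0.0174]
tool_rot: [[-1.0, -0.001, -0.0], [-0.001, 0.986, 0.165], [0.0, 0.165, -0.986]]
ft_force: [-0.1, -0.2, 0.6]
grip_width: 0.0683
gripper_force: 0.0
time_s: 3.37
position: [0.647, 0.13, 0.0182]
tool_rot: [[-1.0, -0.001, 0.002], [-0.0, 0.986, 0.165], [-0.002, 0.165, -0.986]]
ft_force: [-0.7, 1.8, 5.1]
grip_width: 0.0053
gripper_force: 28.6
```

```bash
python3 -m handwheel '0 0 1 0 0 0 0; 0 0 2 0 0 0 0; 0 0 3.5 0 0 0 0; 0 0 5 0 0 0 0; 0 0 6 0 0 0 0; 0 0 6 0 0 0 0; 0 0 6 0 0 0 0' 40 && python3 -m handwheel '0 -2 0 0 0 0 0; 0 -5 0 0 0 0 0; -0.5 -8 0 0 0 0 0; -0.7 -11 0 0 0 0 0; -1 -14 0 0 0 0 0; -1.4 -17 0 0 0 0 0; -1.4 -19.5 0 0 0 0 0; -1.4 -21 0 0 0 0 0' && python3 -m handwheel '0 -0.3 0 0 0 0 0; 0 -0.3 0 0 0 0 0;0 -0.3 0 0 0 0 0; 0 -0.3 0 0 0 0 0' && python3 - <<'E'
from h import *
import pickle
for n in("side","top"):
    im=get_image(n); save(im,n+"2.png"); pickle.dump(im,open(n+"2.pkl","wb"))
E
```

```text
time_s: 3.95
position: [0.6465, 0.1297, 0.0776]
tool_rot: [[-1.0, -0.001, 0.001], [-0.001, 0.986, 0.165], [-0.001, 0.165, -0.986]]
ft_force: [-0.6, -0.4, -1.7]
grip_width: 0.0048
gripper_force: 37.6
time_s: 4.62
position: [0.6319, -0.0828, 0.0762]
tool_rot: [[-1.0, 0.002, -0.001], [0.002, 0.986, 0.165], [0.002, 0.165, -0.986]]
ft_force: [-1.2, -1.0, -1.4]
grip_width: 0.0046
gripper_force: 37.9
time_s: 4.95
position: [0.6324, -0.0816, 0.0771]
tool_rot: [[-1.0, -0.002, -0.001], [-0.002, 0.986, 0.166], [0.0, 0.166, -0.986]]
ft_force: [1.1, 0.4, -1.1]
grip_width: 0.005
gripper_force: 37.9
```

View pics/side2.png

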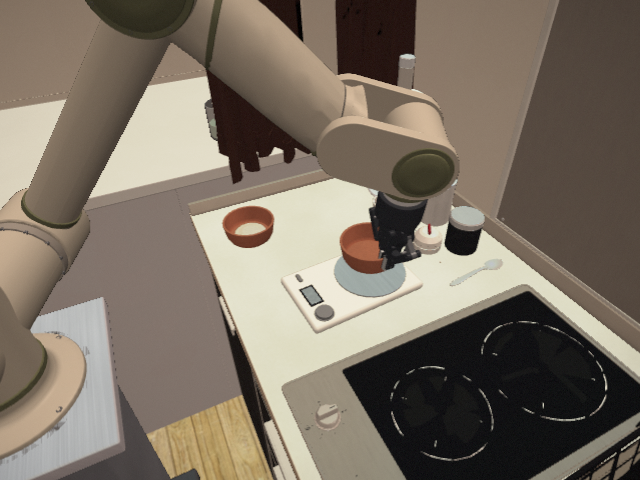

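View pics/top2.png

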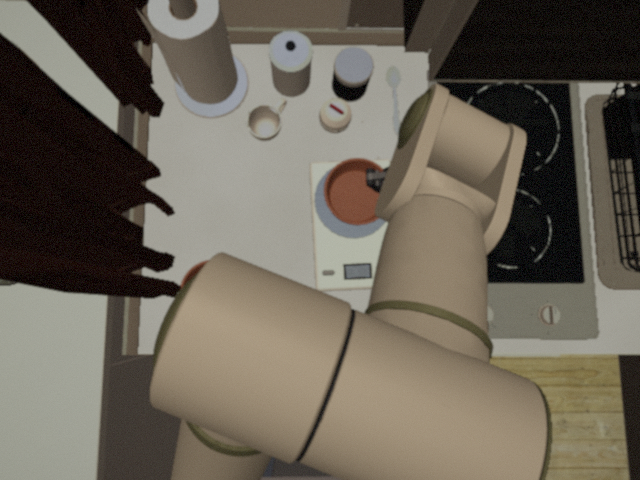

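The bowl is held over the plate, with its rim at about (355,191) in the top view, and it looks level in the side view. I'll check its centre numerically, then lower it.

```bash
python3 - <<'E'
from h import *
import pickle
T=pickle.load(open("top2.pkl","rb")); c=T["color"].astype(int); m=(c[...,0]-c[...,2]>45).astype(np.uint8); m[:, :310]=0;m[:,372:]=0;m[:150]=0;m[235:]=0
cs,_=cv2.findContours(m,0,cv2.CHAIN_APPROX_NONE); p=max(cs,key=cv2.contourArea).reshape(-1,2); p=p[(p[:,0]<366)]
P=cast(T,p,.102)[:,:2]; s=np.linalg.lstsq(np.c_[2*P,np.ones(len(P))],(P**2).sum(1),rcond=None)[0]; print(s[:2],np.sqrt(s[2]+s[0]**2+s[1]**2),np.std(np.hypot(*(P-s[:2]).T)))
E
python3 -m handwheel '0 0 -1 0 0 0 0; 0 0 -2 0 0 0 0; 0 0 -2.5 0 0 0 0; 0 0 -2.8 0 0 0 0; 0 0 -3 0 0 0 0; 0 0 -3 0 0 0 0;0 0 -3 0 0 0 0'
```

```text
[ 0.62792015 -0.02349933] 0.04859735351811675 0.00708797428370851
time_s: 5.63
position: [0.6326, -0.0833, 0.0474]
tool_rot: [[-1.0, -0.001, 0.0], [-0.0, 0.986, 0.165], [-0.0, 0.165, -0.986]]
ft_force: [-0.1, -0.2, -2.1]
grip_width: 0.0047
gripper_force: 37.9
```

That circle fit is bad: its 7 mm spread comes from including the mask's cut edge. Kinematics put the bowl at (0.632, -0.033). Lowering to contact.

```bash
python3 -m handwheel '0 0 -0.1 0 0 0 0; 0 0 -0.2 0 0 0 0; 0 0 -0.3 0 0 0 0; 0 0 -0.3 0 0 0 0; 0 0 -0.3 0 0 0 0' ; python3 -m handwheel '0 0 -0.1 0 0 0 0; 0 0 -0.1 0 0 0 0; 0 0 -0.1 0 0 0 0'; python3 -m handwheel '0 0 -0.1 0 0 0 0; 0 0 -0.1 0 0 0 0; 0 0 -0.1 0 0 0 0'
```

```text
time_s: 6.05
position: [0.6325, -0.0832, 0.0443]
tool_rot: [[-1.0, -0.001, -0.0], [-0.001, 0.986, 0.165], [-0.0, 0.165, -0.986]]
ft_force: [0.2, -0.2, -2.0]
grip_width: 0.0048
gripper_force: 37.9
time_s: 6.3
position: [0.6326, -0.0833, 0.0435]
tool_rot: [[-1.0, -0.001, 0.0], [-0.0, 0.986, 0.165], [-0.001, 0.165, -0.986]]
ft_force: [0.8, -0.8, -0.3]
grip_width: 0.0047
gripper_force: 38.1
time_s: 6.55
position: [0.6328, -0.0834, 0.0432]
tool_rot: [[-1.0, -0.001, 0.001], [-0.0, 0.986, 0.165], [-0.001, 0.165, -0.986]]
ft_force: [-0.7, -1.1, 5.3]
grip_width: 0.0049
gripper_force: 39.0
```

Contact is felt at the expected height. Releasing and retreating along the tool axis.

```bash
python3 -m handwheel '0 0 0 0 0 0 0.1; 0 0 0 0 0 0 0.2; 0 0 0 0 0 0 0.3; 0 0 0 0 0 0 0.4; 0 0 0 0 0 0 0.4; 0 0 0 0 0 0 0.4' && python3 -m handwheel '0 -0.3 2 0 0 0 0.4; 0 -0.7 4.5 0 0 0 0.4; 0 -1.2 8 0 0 0 0.4; 0 -1.8 11 0 0 0 0.4; 0 -2.3 14 0 0 0 0.4; -3 -3 14 -4 0 0 0.2; -6 -4 14 -9.5 0 0 0; -9 -5 14 -9.5 0 0 0' && python3 -m handwheel '-4 0 0 0 0 0 0; -8 0 0 0 0 0 0; -8 0 0 0 0 0 0; -8 0 0 0 0 0 0' && python3 - <<'E'
from h import *
import pickle
for n in("wrist","side","top"):
    im=get_image(n); save(im,n+"3.png"); pickle.dump(im,open(n+"3.pkl","wb"))
    print(n,proj(im,[[.5065,-.0876,.027],[.6325,-.032,.025]]).round())
E
```

```text
time_s: 7.05
position: [0.6325, -0.0832, 0.0422]
tool_rot: [[-1.0, -0.001, -0.0], [-0.001, 0.986, 0.165], [0.0, 0.165, -0.986]]
ft_force: [0.2, -0.3, 0.5]
grip_width: 0.0345
gripper_force: 0.0
time_s: 7.72
position: [0.5413, -0.132, 0.1829]
tool_rot: [[-1.0, -0.004, 0.001], [-0.004, 1.0, -0.005], [-0.001, -0.005, -1.0]]
ft_force: [0.5, 0.3, 0.4]
grip_width: 0.0006
gripper_force: 0.0
time_s: 8.05
position: [0.4611, -0.1331, 0.1828]
tool_rot: [[-1.0, 0.001, 0.0], [0.001, 1.0, -0.0], [-0.0, -0.0, -1.0]]
ft_force: [1.0, 0.1, 0.2]
grip_width: 0.0001
gripper_force: 0.0
wrist [[380. 274.]
 [431. 393.]]
side [[323. 310.]
 [369. 270.]]
top [[386. 270.]
 [353. 199.]]
```

View pics/wrist3.png

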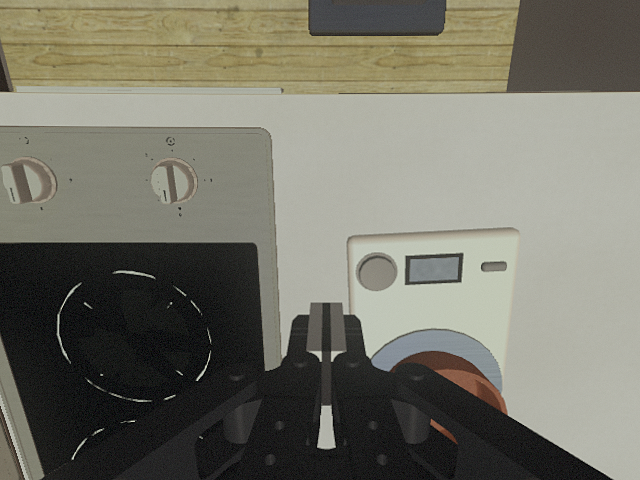

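View pics/side3.png

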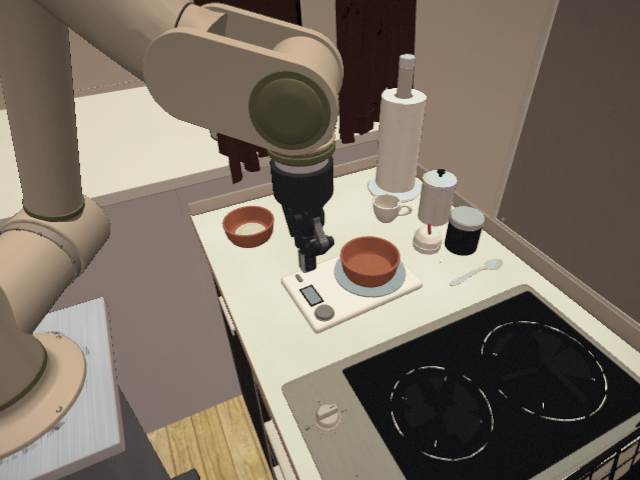

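The bowl stands upright in the middle of the plate. In the wrist view the tare key shows at (377,271), against a prediction of (380,274), which is within about 2 mm. Moving over the key and pressing.

```bash
python3 -m handwheel '2 2 0 0 0 0 0; 4.4 4.5 0 0 0 0 0; 4.4 4.5 -4 0 0 0 0; 4.4 4.5 -8 0 0 0 0; 4.4 4.5 -11 0 0 0 0; 4.4 4.5 -13 0 0 0 0; 4.4 4.5 -14 0 0 0 0; 4.4 4.5 -14 0 0 0 0' && python3 -m handwheel '0 0 -0.4 0 0 0 0; 0 0 -0.8 0 0 0 0; 0 0 -1.1 0 0 0 0; 0 0 -1.3 0 0 0 0;  0 0 -1.5 0 0 0 0; 0 0 -1.5 0 0 0 0; 0 0 -1.5 0 0 0 0'
```

```text
time_s: 8.87
position: [0.5064, -0.0877, 0.0397]
tool_rot: [[-1.0, -0.001, -0.004], [-0.001, 1.0, 0.002], [0.004, 0.002, -1.0]]
ft_force: [-0.4, -0.1, -0.5]
grip_width: 0.0
gripper_force: 0.0
time_s: 9.45
position: [0.5066, -0.0883, 0.0275]
tool_rot: [[-1.0, -0.0, 0.0], [-0.0, 1.0, -0.0], [-0.0, -0.0, -1.0]]
ft_force: [0.0, 0.2, 0.2]
grip_width: 0.0001
gripper_force: 0.0
```

```bash
python3 -m handwheel '0 0 -0.1 0 0 0 0; 0 0 -0.2 0 0 0 0; 0 0 -0.3 0 0 0 0; 0 0 -0.4 0 0 0 0; 0 0 -0.4 0 0 0 0; 0 0 -0.4 0 0 0 0' ; python3 -m handwheel '0 0 -0.1 0 0 0 0; 0 0 -0.1 0 0 0 0; 0 0 -0.1 0 0 0 0'
```

```text
time_s: 9.95
position: [0.5067, -0.0883, 0.0235]
tool_rot: [[-1.0, -0.0, 0.0], [-0.0, 1.0, -0.0], [-0.0, -0.0, -1.0]]
ft_force: [-0.5, 1.1, 3.9]
grip_width: 0.0006
gripper_force: 2.0
time_s: 10.2
position: [0.5067, -0.0883, 0.023]
tool_rot: [[-1.0, -0.001, 0.001], [-0.001, 1.0, -0.0], [-0.001, -0.0, -1.0]]
ft_force: [-1.9, 1.2, 9.9]
grip_width: -0.0005
gripper_force: 5.2
```

The force is 9.9 N at z = 0.023, so the key is against its stop. I'll hold briefly, then lift.

```bash
python3 -m handwheel '0 0 -0.05 0 0 0 0; 0 0 -0.05 0 0 0 0; 0 0 0.5 0 0 0 0; 0 0 2 0 0 0 0; 0 0 5 0 0 0 0; -2 0 9 0 0 0 0; -5 -2 12 0 0 0 0; -7 -4 14 0 0 0 0' && python3 -m handwheel '0 0 0 0 0 0 0; 0 -2 0 0 0 0 0; 0 -2 0 0 0 0 0; 0 -2 0 0 0 0 0' && python3 - <<'E'
from h import *
a=get_image("side"); save(a,"side4.png")
for n,im in(("side",a),):
    c=im["color"].astype(int); m=(c[...,0]-c[...,2]>45).astype(np.uint8); m[:,:325]=0;m[:,415:]=0;m[:225]=0;m[300:]=0
    cs,_=cv2.findContours(m,0,cv2.CHAIN_APPROX_NONE); p=max(cs,key=cv2.contourArea).reshape(-1,2)
    th=np.linspace(0,2*np.pi,180)
    q=np.vstack([proj(im,np.c_[.6325+r*np.cos(th),-.032+r*np.sin(th),0*th+z]) for r,z in((.046,.025),(.057,.067))])
    print(p.min(0),p.max(0),q.min(0).round(),q.max(0).round())
E
```

```text
time_s: 10.87
position: [0.4358, -0.1269, 0.1633]
tool_rot: [[-1.0, -0.003, 0.0], [-0.003, 1.0, 0.0], [-0.0, 0.0, -1.0]]
ft_force: [0.2, -1.1, 0.3]
grip_width: 0.0
gripper_force: 0.0
time_s: 11.2
position: [0.4368, -0.1479, 0.1613]
tool_rot: [[-1.0, 0.001, -0.001], [0.001, 1.0, 0.001], [0.001, 0.001, -1.0]]
ft_force: [-0.4, 1.2, -0.6]
grip_width: -0.0001
gripper_force: 0.0
[340 236] [400 286] [340. 235.] [400. 287.]
```

View pics/side4.png

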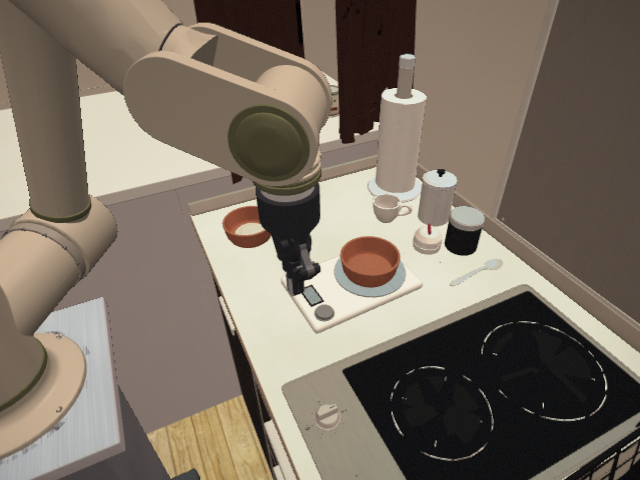

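The bowl outline (340–400, 236–286) matches a bowl centred on the plate to within 1 px. The tare key at (324,312) is up, and the gripper is clear at z = 0.16.

```bash
python3 -c "
from rig import env
print(env.close_job())"
```

```text
the job is handed in; nothing more can be done
None
```

The empty bowl stands in the middle of the scale's plate, the tare key was pressed fully down and released, and the job was handed in at about 11 s; the hand-in call gave no verdict.

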